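# Release a plaster mould from its screw press and set it to dry

### The job

Unscrew the press's knurled knob (anticlockwise seen from above) all the way up to its stop, regripping as you go, so that the clamp foot leaves the basin in the plaster mould. Then pull the press's ejector lever through its whole stroke to bring the mould out on the bed, and ease the lever back to rest without letting it snap. Finally slide the mould, without lifting or tipping it, across onto the plywood drying board beside the bed so that it sits wholly on the board, and let go; do not disturb the cup and the mould half beside the press or the tools in the tray.

Things in the scene. Friction and masses are not known exactly. Their poses are not given: they have to be found in the camera images.
- press: bench mould press, fixed. Origin on the table under the screw axis; x away from the robot, y to its left, z up. Flat bed, no side walls: top 30 mm up, x -160 to +100 mm, y -90 to +90 mm. A bridge crosses it at x = 0: uprights at y = -75 and +75 mm (20 mm wide, 30 mm deep), crossbar underside 128 mm and top 150 mm up. The lever is on its left (+y).
- knob_center (a point): centre (half-way up) of the knurled steel knob on top of the press screw, an upright cylinder 42 mm in diameter and 40 mm high on the screw's vertical axis, free all round; 185 mm above the table when screwed down and 1.2 mm higher per rad of unscrewing. It turns with the knob.
- screw_knob (a joint): turn of the knob, rad: 0 screwed down, 9.4 (one and a half turns) at its upper stop; grows anticlockwise from above; starts at 0 to 0.8. Needs about 0.06 N m, stays where left, lifts the clamp foot 1.2 mm per rad. The foot (30 mm disc) sits in the mould's 8 mm deep basin and blocks the mould until lifted out.
- pusher: steel pusher plate behind the mould on the bed, 70 mm wide, 45 mm high; the lever drives it towards the robot under the bridge, 111 mm per rad, 100 mm in all; it goes back with the lever and leaves the mould where it is. Origin at the middle of its lower edge.
- lever_ball (a point): centre of the black ball, 36 mm in diameter, at the end of the ejector lever, a steel rod 12 mm thick on the press's left side. The lever turns about a line parallel to the press's y through x = 0, z = 50 mm (press frame); the ball is 160 mm from that line, at y = 125 mm.
- eject_lever (a joint): rad: 0 at rest, leaning 0.55 from upright away from the robot (ball at x 84, z 186 mm in the press frame); grows as the ball is pulled to press -x, to 0.9 at its stop (ball at x -55, z 200 mm). A spring returns it: 2 N at the ball at rest, 6 N at full stroke (9 N with the mould's drag). Let go far out it snaps back; within 0.3 rad of rest it returns gently.
- mould_center (a point): centre of the closed plaster mould, a white block 90 x 90 mm, 55 mm high, about 0.5 kg, with a round basin (46 mm wide, 8 mm deep) in its top and a seam line round its middle; at first it stands on the bed under the bridge, square to the press and within a few mm of the screw axis. z is up.
- board: plywood drying board, fixed, beside the front part of the bed, to its left or its right. Origin on the table under its centre; 160 mm along x, 150 mm along y, top 29 mm up (1 mm below the bed); axes parallel to the press's; near edge 2 mm from the bed's edge, centre at press x = -100 mm, 167 mm to the side.
- tray: low open aluminium tray, 160 x 90 mm, 28 mm high, fixed, on the other side of the bed from the board, its centre also 167 mm from the bed's centre line, holding a brush and a scraper; origin under its centre. Not the place for the mould.
- mix_cup: bystander: white mixing cup with two wooden sticks in it, 72 mm wide, 85 mm high (sticks to 130), beside the press; origin under its centre
- mould_half: bystander: low open half of another plaster mould, 80 x 110 x 35 mm, with two round locating knobs and no basin, beside the press; origin under its centre
- brush: bystander: brush 120 mm long lying in the aluminium tray
- scraper: bystander: scraper 110 mm long lying in the aluminium tray
There are look-alikes about, which are no part of the job. What is shaped like the part that bears mould_center but red is not meant. Of the things shaped like the board, the plywood one is meant.

How it is judged:
On the way, in this order (a step that is already met when the one before it is completed fails the run):
1. the knob is unscrewed to its upper stop while the mould is still under the bridge (value of joint screw_knob above 8.6 rad and x of mould_center in the frame of press above -0.025 m), for 0.1 s.
2. the lever is pulled through its stroke and the mould has come out on the bed (value of joint eject_lever above 0.8 rad and x of mould_center in the frame of press below -0.07 m), for 0.1 s.
3. the lever is back at rest and the mould is still out on the bed (value of joint eject_lever below 0.12 rad and x of mould_center in the frame of press below -0.06 m), for 0.1 s.
At the end, for the whole second after the job is handed in: The mould stands upright (within 0.08 rad) and at rest on the drying board, its centre within 38 mm of the board's centre along the board's x and 34 mm along its y; the knob is at 8.6 rad or more and the lever within 0.12 rad of rest (value of joint screw_knob above 8.6 rad and value of joint eject_lever below 0.12 rad and x of mould_center in the frame of board between -0.038 and 0.038 m and y of mould_center in the frame of board between -0.034 and 0.034 m and z of mould_center in the frame of board between 0.0505 and 0.0625 m and angle between mould_center's own z axis and vertical below 0.08 rad and linear speed of mould below 0.02 m/s and angular speed of mould below 0.1 rad/s); the robot touches nothing.
It fails at once if the lever snaps back (faster than 2 rad/s) (velocity of joint eject_lever below -2 rad/s).
It fails at once if the mould is lifted more than 20 mm off the bed (height (world z) of mould_center above 0.0775 m).
It fails at once if the mould is tipped by more than 0.3 rad (angle between mould_center's own z axis and vertical above 0.3 rad).
It fails at once if a bystander is moved by more than 40 mm (distance of any of mix_cup, mould_half, brush, scraper from where it was at the start of the episode above 0.04 m).
It also fails if it takes over 72 s, if anything falls off the work surface, if the arm or the gripper's body presses on something with over 40 N, if the wrist force passes 120 N, or if a joint passes its speed limit or range.

### The arm

A 7-joint arm with a two-finger parallel gripper is mounted at the origin on the work surface. World frame = base frame: x ahead of the robot, y to its left, z up, the work surface at z = 0. Lengths are in m, angles in rad, forces in N, time in s.
With the tool pointing down it reaches from about 0.425 to 0.925 m from the base axis. Payload 6.8 kg.
Tool frame: the origin (TCP) lies on the centre line of the jaws, within the pads' length; the fingertips stand 17 mm ahead of it and the grasp point (between the pads) lies 2 mm behind it; z points along the fingers, y is the direction in which the jaws open and shut (so a half turn about z gives the same grasp; the last joint's range is limited). The gripper opens to 85 mm and grips with 20 to 120 N. Pads are 22 mm wide; open, the fingers measure 114 mm over their backs; the gripper's body (76 mm by 85 mm) begins 54 mm behind the grasp point. The pads swing forward as they close: fully open they stand 13 mm farther back than shut.
Start: joints at [1.056, 0.477, 0.022, 1.555, -0.011, 1.109, -0.083], TCP at [0.267, -0.62, 0.248] pointing down, gripper open.
Joint ranges: [-2.96, 2.96], [-0.34, 2.1], [-1.41, 1.46], [0.24, 2.44], [-1.37, 4.51], [0.17, 1.92], [-2.96, 2.96]. Speed limits (rad/s): [2.39, 2.39, 3.14, 3.14, 3.14, 3.14, 3.14].

### API

Orientations are given as a rotation vector (axis times angle).
In Python, from cell import * gives the robot as it stands. The module is installed in compiled form; this text tells all that it offers.
- The arm moves only by the shell command python3 -m handwheel 'ROWS' [FORCE]. ROWS is JSON, a list of rows, each a list of 3 entries, a list of its own where there are three numbers: the shift along the tool's x, y, z in mm, then the turn, a rotation vector about the tool's x, y, z in degrees, then the gripper's target within -1 to 1 (shut at 1, half-way at 0, fully open at -1). A call has 1 to 5 rows; each row shifts and turns the pose as measured when the row begins, along the tool's axes as they then stand; what a row does not reach is not made up. A row lasts 1/10 s, in which the tool goes at most 50 mm and 8.59 degrees, less where a joint would pass 70% of its speed; a pose out of reach is approached as far as the arm can. A call is refused whole if a number of a shift passes 50 or a number of a turn 8.59, either way. A call with a gripper value outside its range is refused whole. The fingers move at their own pace and stop on an object; FORCE is the grip in N (left out, the last holds). Time passes only in rows, so rows that do not move let the fingers close. It gives the time, the measured TCP pose, the force and the opening at its end, in the units of the state.
- sense(): the state, without advancing time (a new reading comes with each control period).
- capture(name): name is "side" or "top" or "wrist"; returns the picture (420x560x3 uint8, blue, green, red); there is no depth.
- calibration(name): a dict with "intrinsics" (3x3 intrinsics, pixels), "T" (4x4, takes a point from camera to world coordinates); the wrist camera has in their place "mount" (4x4, takes a point from camera to tool coordinates, whose origin is the TCP and whose axes are the flange's). Camera axes: x right, y up, looking along -z (the intrinsics and any distortion apply to the point x, -y, -z); pixel columns grow to the right and rows downward; lengths in m; the calibration is good to about 2 mm. A picture is of the moment at which its call begins: read the wrist's pose just before it. calibration takes no time and is no camera call.
- close_job(): hands the job in, once; it reports no verdict.
Trained networks look in the newest picture that a camera, given by its name, has taken for a name from the list of things; names that differ only in an ending like _2 or _b are one class to them, and where a whole thing is asked for, a point or a joint stands for the part that bears it (a point fixed in the world has none). Each returns a list of dicts, best first, with "score" (0 to 1); they miss things now and then, are a little off and sometimes report something else, mostly with a low value. They report only what shows in the picture. A call takes as long as a camera call. They do not tell look-alikes from the thing itself.
- recognise(camera, query): "box" ([left, top, right, bottom] in pixels, round what is visible of it).
- pinpoint(camera, query): "pixel" ([column, row] in pixels: a listed point, or the origin of a listed thing).
The state is a dict: "t": time; "qpos": joint angles; "dq": joint speeds; "tau": joint torques, N m; "eef_pos": TCP position; "tool_rot": TCP orientation; "force": force on the tool from outside, world axes, zero at the start; "torque": the same for the moment, N m; "gripper_width": finger opening in m.
Only numpy, scipy, OpenCV 4.12 (cv2) and the standard library are available. Lean on these libraries where they do the work, as an engineer would, in place of code of your own. Each camera call takes 0.05 s, during which the arm holds its last target. There are 200 camera calls.

## Working session

There is one attempt and no reset: what is moved stays moved. The work goes in short steps, Python scripts to look and compute and a shell command to move; the robot and the scene stay as the last step left them, time stands still between calls to the robot, and variables do not carry over. Pictures are saved under pics/ and viewed, about 8 in all and at most 12, crops included, and the job is handed in when it is done.

```bash
mkdir -p pics; cat > h.py <<'E'
from cell import *
import numpy as np, cv2
from scipy.spatial.transform import Rotation as R
def ray(cam,px):
    c=calibration(cam);K=np.array(c["intrinsics"]);
    if "T" in c: T=np.array(c["T"])
    else:
        s=sense();W=np.eye(4);W[:3,:3]=R.from_rotvec(s["tool_rot"]).as_matrix();W[:3,3]=s["eef_pos"];T=W@np.array(c["mount"])
    d=np.linalg.inv(K)@[px[0],px[1],1];d=np.array([d[0],-d[1],-d[2]])
    return T[:3,3],T[:3,:3]@d
def at(cam,px,z):
    o,d=ray(cam,px);return o+d*(z-o[2])/d[2]
def tri(a,b):
    (o1,d1),(o2,d2)=a,b;d1=d1/np.linalg.norm(d1);d2=d2/np.linalg.norm(d2)
    s=np.linalg.lstsq(np.c_[d1,-d2],o2-o1,rcond=None)[0]
    p,q=o1+s[0]*d1,o2+s[1]*d2;return (p+q)/2,np.linalg.norm(p-q)
def proj(cam,P):
    c=calibration(cam);T=np.linalg.inv(np.array(c["T"]));p=T[:3,:3]@P+T[:3,3]
    u=np.array(c["intrinsics"])@[p[0],-p[1],-p[2]];return u[:2]/u[2]
E
python3 - <<'E'
from h import *
np.set_printoptions(precision=3,suppress=True)
s=sense();print(s["t"],s["eef_pos"],s["tool_rot"],s["gripper_width"],R.from_rotvec(s["tool_rot"]).as_matrix())
for c in("top","side"):
    cv2.imwrite(f"pics/{c}0.png",capture(c)); print(c,list(calibration(c)), np.array(calibration(c)["T"])[:3,3])
    for q in("press","knob_center","lever_ball","mould_center","board","tray","mix_cup","mould_half"):
        print(c,q,[(round(r["score"],2),np.round(r["pixel"],1).tolist()) for r in pinpoint(c,q)[:3]])
print(sense()["t"])
E
```

```text
0.0 [ 0.267 -0.619  0.247] [-3.075 -0.634  0.001] 0.08553336000323815 [[ 0.918  0.396 -0.001]
 [ 0.396 -0.918  0.002]
 [-0.    -0.002 -1.   ]]
top ['intrinsics', 'T'] [ 0.336 -0.029  1.006]
top press [(0.62, [255.1, 211.5])]
top knob_center [(0.65, [244.1, 198.2])]
top lever_ball [(0.96, [197.1, 155.1])]
top mould_center [(0.92, [172.9, 314.2]), (0.75, [249.1, 208.8])]
top board [(0.75, [310.1, 257.8]), (0.65, [399.3, 253.0])]
top tray [(0.94, [180.2, 241.6])]
top mix_cup [(0.78, [319.4, 192.7])]
top mould_half [(0.83, [178.1, 172.1]), (0.35, [254.0, 213.5])]
side ['intrinsics', 'T'] [0.302 0.763 0.817]
side press [(0.58, [260.5, 257.2])]
side knob_center [(0.83, [257.4, 199.8])]
side lever_ball [(0.63, [199.1, 222.8]), (0.26, [322.0, 228.9])]
side mould_center [(0.92, [260.7, 240.4]), (0.61, [336.3, 338.0])]
side board [(0.87, [337.4, 183.3]), (0.56, [320.1, 231.6])]
side tray [(0.83, [262.7, 312.5])]
side mix_cup []
side mould_half []
0.9
```

View pics/top0.png

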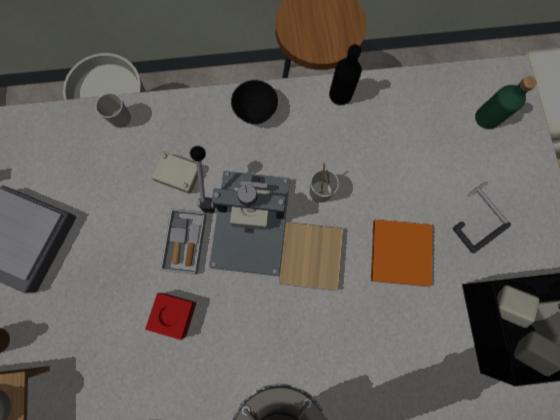

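View pics/side0.png

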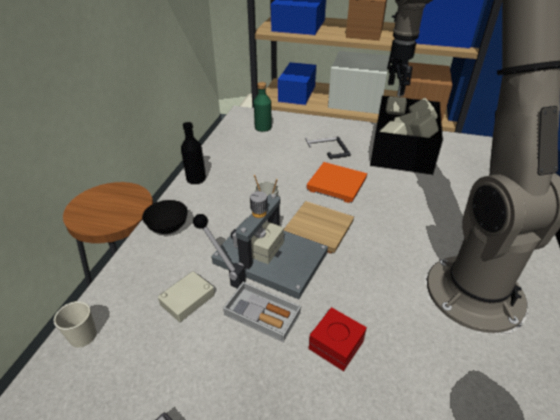

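```bash
python3 - <<'E'
from h import *
np.set_printoptions(precision=4,suppress=True)
print("knob",tri(ray("top",(244.1,198.2)),ray("side",(257.4,199.8))), at("top",(244.1,198.2),.185))
print("knobside",at("side",(257.4,199.8),.185))
print("ball",tri(ray("top",(197.1,155.1)),ray("side",(199.1,222.8))),at("top",(197.1,155.1),.186),at("side",(199.1,222.8),.186))
print("mould",tri(ray("top",(249.1,208.8)),ray("side",(260.7,240.4))))
print("board",at("top",(310.1,257.8),0),at("side",(320.1,231.6),0))
print("tray",at("top",(180.2,241.6),0),at("side",(262.7,312.5),0))
print("half",at("top",(178.1,172.1),0),"cup",at("top",(319.4,192.7),0))
print("press",at("top",(255.1,211.5),0))
i=cv2.imread("pics/top0.png");cv2.imwrite("pics/topz.png",cv2.resize(i[135:305,135:360],None,fx=3.5,fy=3.5,interpolation=cv2.INTER_CUBIC))
E
```

```text
knob (array([0.5537, 0.0191, 0.1967]), np.float64(0.007838605826089192)) [0.5527 0.0193 0.185 ]
knobside [0.5627 0.0042 0.185 ]
ball (array([0.6681, 0.1176, 0.1812]), np.float64(0.0026105424281879378)) [0.6648 0.1165 0.186 ] [0.6668 0.1221 0.186 ]
mould (array([0.5556, 0.0164, 0.0591]), np.float64(0.0024634482383193122))
board [ 0.4214 -0.1282  0.    ] [ 0.4168 -0.1216  0.    ]
tray [0.5013 0.2098 0.    ] [0.4969 0.1939 0.    ]
half [0.6954 0.205  0.    ] cup [ 0.595  -0.1759  0.    ]
press [0.5615 0.004  0.    ]
```

View pics/topz.png

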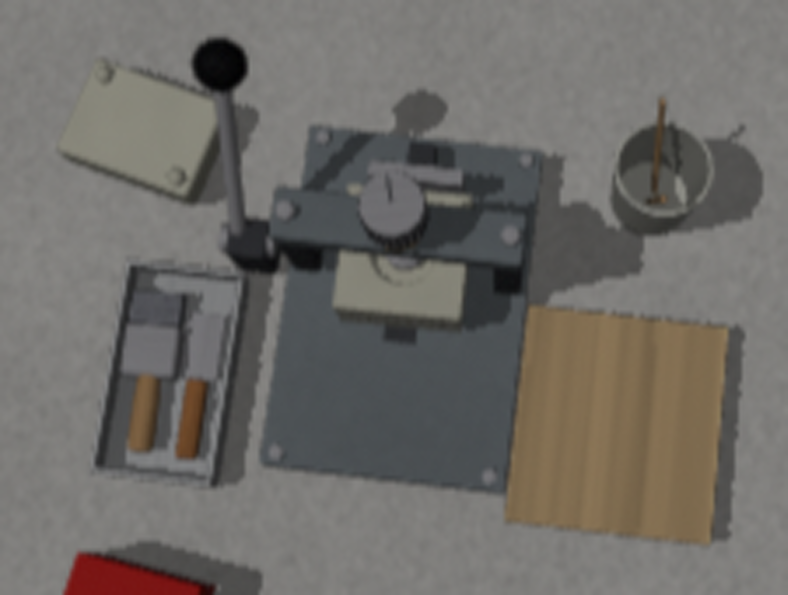

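```bash
python3 - <<'E'
from h import *
np.set_printoptions(precision=4,suppress=True)
f=lambda p,z:at("top",(135+(p[0]-1.25)/3.5,135+(p[1]-1.25)/3.5),z)[:2]
def fit(L,W):
    L=np.array(L);W=np.array(W);a=L-L.mean(0);b=W-W.mean(0)
    th=np.arctan2((a[:,0]*b[:,1]-a[:,1]*b[:,0]).sum(),(a*b).sum());c,s=np.cos(th),np.sin(th);M=np.array([[c,-s],[s,c]])
    t=W.mean(0)-M@L.mean(0);print(np.degrees(th),t,"res",W-(L@M.T+t));return M,t
print("bed");bp=[(310,126),(540,152),(503,492),(263,466)]
M,t=fit([(.1,.09),(.1,-.09),(-.16,-.09),(-.16,.09)],[f(p,.03) for p in bp])
print("board");fit([(.08,.075),(.08,-.075),(-.08,-.075),(-.08,.075)],[f(p,.029) for p in [(527,306),(728,326),(712,543),(507,521)]])
print("board pred",t+M@[-.1,-.167],"ball pred",t+M@[.084,.125])
print("knobtop",f((392,204),.207),"ballz",f((219,64),.186),"half",[f(p,.035) for p in((105,60),(240,105),(190,200),(60,155))])
E
```

```text
bed
-12.376138281169684 [0.5586 0.0119] res [[ 0.0002 -0.001 ]
 [-0.0008  0.0016]
 [ 0.0009  0.0019]
 [-0.0003 -0.0026]]
board
-12.068414829467418 [ 0.4251 -0.1294] res [[-0.0006  0.0003]
 [-0.0004 -0.    ]
 [ 0.0005  0.0008]
 [ 0.0005 -0.001 ]]
board pred [ 0.4251 -0.1298] ball pred [0.6674 0.116 ]
knobtop [0.5581 0.0114] ballz [0.67   0.1159] half [array([0.7442, 0.2298]), array([0.6966, 0.1288]), array([0.6254, 0.1713]), array([0.6714, 0.2673])]
```

```bash
python3 -m handwheel '[[[36,-32.2,0],[0,0,0],-1],[[36,-32.2,0],[0,0,0],-1],[[36,-32.2,0],[0,0,0],-1],[[36,-32.2,0],[0,0,0],-1],[[36,-32.2,0],[0,0,0],-1]]' 40
python3 -m handwheel '[[[36,-32.2,0],[0,0,0],-1],[[36,-32.2,0],[0,0,0],-1],[[36,-32.2,0],[0,0,0],-1],[[36,-32.2,0],[0,0,0],-1],[[36,-32.2,0],[0,0,0],-1]]'
python3 -c "
from h import *
s=sense();print(s);A=R.from_rotvec(s['tool_rot']).as_matrix();print((A.T@(np.array([.5585,.0117,.247])-s['eef_pos'])*1000).round(1))"
```

```text
t: 1.4
eef_pos: [0.3669, -0.402, 0.2471]
tool_rot: [3.076, 0.611, -0.004]
force: [0.4, -0.6, -0.3]
gripper_width: 0.0854
t: 1.9
eef_pos: [0.4745, -0.1761, 0.2476]
tool_rot: [3.074, 0.609, 0.001]
force: [0.8, -0.4, -0.2]
gripper_width: 0.0853
{'t': 1.9, 'qpos': array([ 0.41909521,  0.2093164 , -0.21935881,  1.94478136,  0.06311558,
        0.98949018, -1.00995048]), 'dq': array([-0.70791592,  0.05964878, -0.32662828, -0.07141519,  0.10027394,
        0.01734052, -1.06953318]), 'tau': array([  4.4214955 , -42.34477401,  -0.1880023 , -24.81292784,
        -0.16567814,   0.20935861,   1.43578615]), 'eef_pos': array([ 0.47447318, -0.17611221,  0.24755814]), 'tool_rot': array([3.07352526e+00, 6.08605133e-01, 8.91080588e-04]), 'force': array([ 0.81115822, -0.37347108, -0.17108126]), 'torque': array([-0.02587159, -0.00524145, -0.004651  ]), 'gripper_width': 0.08534274949873417}
[ 149.3 -141.6   -0.8]
```

```bash
python3 -m handwheel '[[[35,-33,0],[0,0,0],-1],[[35,-33,0],[0,0,0],-1],[[35,-33,0],[0,0,0],-1],[[35,-33,0],[0,0,0],-1],[[0,0,0],[0,0,0],-0.5]]'
python3 -c "
from h import *
s=sense();print(s['qpos'].round(2));A=R.from_rotvec(s['tool_rot']).as_matrix();print((A.T@(np.array([.5585,.0117,.247])-s['eef_pos'])*1000).round(1))
cv2.imwrite('pics/w1.png',capture('wrist'));print(pinpoint('wrist','knob_center'))
r=pinpoint('wrist','knob_center')[0]; print(at('wrist',r['pixel'],.185))"
```

```text
t: 2.4
eef_pos: [0.5582, 0.0149, 0.2485]
tool_rot: [3.073, 0.623, 0.011]
force: [-0.5, 0.2, -0.2]
gripper_width: 0.073
[ 0.13  0.3  -0.33  1.83  0.12  1.02 -1.42]
[-1.   3.   1.5]
[{'pixel': [274.6, 190.0], 'score': 0.68}]
[0.58232973 0.0167469  0.185     ]
```

View pics/w1.png

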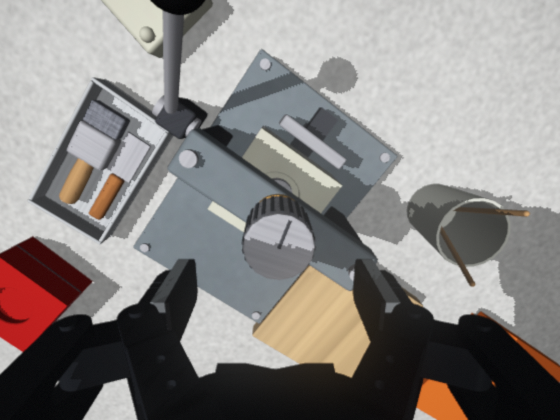

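```bash
python3 -c "
from h import *
s=sense();print(s['eef_pos'],s['tool_rot'])
for z in(.205,.207): print(at('wrist',(278,245),z))
A=R.from_rotvec(s['tool_rot']).as_matrix();print(A.round(3))"
```

```text
[0.55609532 0.00593606 0.24779016] [3.07150542 0.60663912 0.00530682]
[0.55809222 0.00491032 0.205     ]
[0.55889239 0.00528399 0.207     ]
[[ 0.925  0.38   0.005]
 [ 0.38  -0.925 -0.01 ]
 [ 0.001  0.011 -1.   ]]
```

```bash
python3 -c "
from h import *
s=sense();i=capture('wrist');print(s['eef_pos'],sense()['eef_pos'])
g=cv2.cvtColor(i,cv2.COLOR_BGR2GRAY);g=cv2.medianBlur(g,5)
c=cv2.HoughCircles(g,cv2.HOUGH_GRADIENT,1.2,40,param1=80,param2=25,minRadius=28,maxRadius=45);print(c)
cv2.imwrite('pics/w2.png',i[150:330,180:380])
for q in c[0]: print(at('wrist',q[:2],.206))
"
```

```text
[0.55609532 0.00593606 0.24779016] [0.55590899 0.00486003 0.24781139]
[[[263.40002  238.20001   33.760002]
  [472.2      228.6       39.04    ]
  [109.8      137.40001   44.32    ]
  [ 91.8      174.6       40.36    ]
  [430.2      204.6       29.32    ]]]
[0.55904661 0.01309842 0.206     ]
[ 0.60780661 -0.09221523  0.206     ]
[0.58095676 0.10505727 0.206     ]
[0.55876233 0.10912591 0.206     ]
[ 0.61112697 -0.06339902  0.206     ]
```

View pics/w2.png

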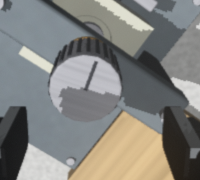

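```bash
python3 -m handwheel '[[[5.8,-5.9,0],[0,0,0],-0.5],[[0,0,0],[0,0,8.5],-0.5],[[0,0,0],[0,0,8.5],-0.5],[[0,0,0],[0,0,8.5],-0.5],[[0,0,0],[0,0,8.5],-0.5]]'
python3 -m handwheel '[[[0,0,0],[0,0,8.5],-0.5],[[0,0,0],[0,0,8.5],-0.5],[[0,0,0],[0,0,8.5],-0.5],[[0,0,0],[0,0,0],-0.5],[[0,0,0],[0,0,0],-0.5]]'
python3 -c "
from h import *
s=sense();print(s['qpos'].round(2));A=R.from_rotvec(s['tool_rot']).as_matrix();print(A.round(3),(A.T@(np.array([.559,.0125,.189])-s['eef_pos'])*1000).round(1))"
```

```text
t: 3.1
eef_pos: [0.5583, 0.0056, 0.248]
tool_rot: [3.111, -0.344, 0.01]
force: [-0.9, 0.5, 0.3]
gripper_width: 0.0638
t: 3.6
eef_pos: [0.5577, 0.0002, 0.2486]
tool_rot: [2.955, -1.032, 0.015]
force: [-0.5, -0.1, -0.0]
gripper_width: 0.0641
[-0.01  0.29 -0.14  1.84  0.06  1.02 -2.41]
[[ 0.783 -0.622  0.006]
 [-0.622 -0.783 -0.014]
 [ 0.013  0.007 -1.   ]] [ -7.4 -10.9  59.4]
```

```bash
python3 -m handwheel '[[[-7.4,-10.9,0],[0.4,-0.75,0],-0.5],[[0,0,0],[0,0,0],-0.5],[[0,0,0],[0,0,0],-0.5]]'
cat > g.py <<'E'
from h import *
import sys
def go(x,y,z,yaw=None):
    s=sense();A=R.from_rotvec(s['tool_rot']);M=A.as_matrix()
    if yaw is None: yaw=np.arctan2(M[1,0],M[0,0])
    else: yaw=np.radians(yaw)
    c,q=np.cos(yaw),np.sin(yaw);D=R.from_matrix([[c,q,0],[q,-c,0],[0,0,-1]])
    print("t",s['t'],"pos",s['eef_pos'].round(4),"yaw",np.degrees(np.arctan2(M[1,0],M[0,0])).round(1),"q",s['qpos'].round(2),"F",s['force'].round(1),"w",s['gripper_width'].round(4))
    print("shift",(M.T@(np.array([x,y,z])-s['eef_pos'])*1000).round(1),"turn",np.degrees((A.inv()*D).as_rotvec()).round(2))
if __name__=="__main__": go(*map(float,sys.argv[1:]))
E
python3 g.py .559 .0125 .189
```

```text
t: 3.9
eef_pos: [0.5587, 0.014, 0.2484]
tool_rot: [-2.968, 1.028, 0.002]
force: [-0.4, -0.1, -0.3]
gripper_width: 0.0641Traceback (most recent call last):
  File "g.py", line 10, in <module>
    if __name__=="__main__": go(*map(float,sys.argv[1:]))
                             ~~^^^^^^^^^^^^^^^^^^^^^^^^^^
  File "g.py", line 8, in go
    print("t",s['t'],"pos",s['eef_pos'].round(4),"yaw",np.degrees(np.arctan2(M[1,0],M[0,0])).round(1),"q",s['qpos'].round(2),"F",s['force'].round(1),"w",s['gripper_width'].round(4))
                                                                                                                                                         ^^^^^^^^^^^^^^^^^^^^^^^^
AttributeError: 'float' object has no attribute 'round'
```

```bash
sed -i "s/s\['gripper_width'\].round(4)/round(s['gripper_width'],4)/" g.py
python3 -m handwheel '[[[0,1,20],[0,0,0],-0.5],[[0,0,20],[0,0,0],-0.5],[[0,0,20],[0,0,0],-0.5],[[0,0,0],[0,0,0],-0.5],[[0,0,0],[0,0,0],-0.5]]'
python3 g.py .559 .0125 .189
```

```text
t: 4.4
eef_pos: [0.5593, 0.0138, 0.1881]
tool_rot: [-2.969, 1.021, -0.002]
force: [0.1, -0.2, -0.0]
gripper_width: 0.0643
t 4.4 pos [0.5593 0.0138 0.1881] yaw -38.0 q [-0.02  0.36 -0.15  1.89  0.06  0.9  -2.43] F [ 0.1 -0.2 -0. ] w 0.0643
shift [ 0.5  1.2 -0.9] turn [-0.15 -0.02  0.  ]
```

```bash
python3 -m handwheel '[[[0.3,1,0],[0,0,0],1],[[0,0,0],[0,0,0],1],[[0,0,0],[0,0,0],1],[[0,0,0],[0,0,0],1]]' 40
python3 g.py .559 .0125 .189
python3 -m handwheel '[[[0,0,0],[0,0,-6],1],[[0,0,-0.1],[0,0,-8],1],[[0,0,-0.2],[0,0,-8],1],[[0,0,-0.2],[0,0,-8],1],[[0,0,-0.2],[0,0,-8],1]]'
python3 g.py .559 .0125 .190
```

```text
t: 4.8
eef_pos: [0.5586, 0.0117, 0.19]
tool_rot: [-2.969, 1.022, -0.003]
force: [1.1, -0.6, -6.9]
gripper_width: 0.0411
t 4.8 pos [0.5586 0.0117 0.19  ] yaw -38.0 q [-0.01  0.36 -0.15  1.89  0.06  0.9  -2.42] F [ 1.1 -0.6 -6.9] w 0.0411
shift [-0.2 -0.9  1. ] turn [-0.1  -0.06  0.  ]
t: 5.3
eef_pos: [0.5588, 0.0122, 0.1908]
tool_rot: [-3.14, -0.037, -0.004]
force: [0.6, -0.1, -5.5]
gripper_width: 0.0411
t 5.3 pos [0.5588 0.0122 0.1908] yaw 1.4 q [ 0.1   0.37 -0.28  1.88  0.13  0.91 -1.79] F [ 0.6 -0.1 -5.5] w 0.0411
shift [ 0.2 -0.3  0.8] turn [-0.06 -0.15  0.  ]
```

```bash
for i in 1; do
python3 -m handwheel '[[[0,0,-0.2],[0,0,-8.5],1],[[0,0,-0.2],[0,0,-8.5],1],[[0,0,-0.2],[0,0,-8.5],1],[[0,0,-0.2],[0,0,-8.5],1],[[0,0,-0.2],[0,0,-8.5],1]]'
python3 -m handwheel '[[[0,0,-0.2],[0,0,-8.5],1],[[0,0,-0.2],[0,0,-8.5],1],[[0,0,-0.2],[0,0,-8.5],1],[[0,0,-0.2],[0,0,-8.5],1],[[0,0,-0.2],[0,0,-8.5],1]]'
python3 -m handwheel '[[[0,0,-0.2],[0,0,-8.5],1],[[0,0,-0.2],[0,0,-8.5],1],[[0,0,-0.2],[0,0,-8.5],1],[[0,0,-0.2],[0,0,-8.5],1],[[0,0,-0.2],[0,0,-8.5],1]]'
done; python3 g.py .559 .0125 .1937
```

```text
t: 5.8
eef_pos: [0.5585, 0.0128, 0.1916]
tool_rot: [-2.908, -1.185, -0.004]
force: [1.8, 1.1, -5.6]
gripper_width: 0.0411
t: 6.3
eef_pos: [0.5578, 0.013, 0.1925]
tool_rot: [-2.271, -2.167, -0.004]
force: [1.4, 1.2, -5.1]
gripper_width: 0.0412
t: 6.8
eef_pos: [0.5573, 0.0127, 0.1935]
tool_rot: [-1.32, -2.848, -0.004]
force: [0.6, 0.5, -5.6]
gripper_width: 0.0412
t 6.8 pos [0.5573 0.0127 0.1935] yaw 130.3 q [ 0.46  0.45 -0.76  1.85  0.36  0.98  0.25] F [ 0.6  0.5 -5.6] w 0.0412
shift [-1.3  1.2 -0.2] turn [ 0.06 -0.18 -0.  ]
```

```bash

python3 -m handwheel '[[[-0.6,0.6,-0.2],[0,0,-8.5],1],[[0,0,-0.2],[0,0,-8.5],1],[[0,0,-0.2],[0,0,-8.5],1],[[0,0,-0.2],[0,0,-8.5],1],[[0,0,-0.2],[0,0,-8.5],1]]'
python3 -m handwheel '[[[0,0,-0.2],[0,0,-8.5],1],[[0,0,-0.2],[0,0,-8.5],1],[[0,0,-0.2],[0,0,-8.5],1],[[0,0,-0.2],[0,0,-8.5],1],[[0,0,-0.2],[0,0,-8.5],1]]'
python3 g.py .559 .0125 .1955
```

```text
t: 7.3
eef_pos: [0.5571, 0.0121, 0.1944]
tool_rot: [-0.185, -3.133, -0.003]
force: [0.9, 2.3, -6.4]
gripper_width: 0.041
t: 7.8
eef_pos: [0.5573, 0.0115, 0.1953]
tool_rot: [0.976, -2.984, -0.003]
force: [1.0, 2.1, -6.3]
gripper_width: 0.0408
t 7.8 pos [0.5573 0.0115 0.1953] yaw -143.8 q [ 0.68  0.58 -1.09  1.84  0.58  1.09  1.57] F [ 1.   2.1 -6.3] w 0.0408
shift [-1.9 -0.2 -0.2] turn [ 0.13 -0.06 -0.  ]
```

```bash

python3 -m handwheel '[[[-0.8,0,-0.2],[0,0,-8.5],1],[[0,0,-0.2],[0,0,-8.5],1],[[0,0,-0.2],[0,0,-8.5],1],[[0,0,-0.2],[0,0,-8.5],1],[[0,0,0],[0,0,0],1]]'
python3 g.py .559 .0125 .1964
python3 -m handwheel '[[[0,0,0],[0,0,0],-0.6],[[0,0,0],[0,0,0],-0.6],[[0,0,0],[0,0,0],-0.6]]'
python3 g.py .559 .0125 .235
```

```text
t: 8.3
eef_pos: [0.5579, 0.0112, 0.196]
tool_rot: [1.816, -2.561, -0.003]
force: [-2.4, 1.1, -2.5]
gripper_width: 0.0406
t 8.3 pos [0.5579 0.0112 0.196 ] yaw -109.3 q [ 0.75  0.66 -1.23  1.83  0.68  1.15  2.09] F [-2.4  1.1 -2.5] w 0.0406
shift [-1.6 -0.7 -0.4] turn [ 0.15 -0.01 -0.  ]
t: 8.6
eef_pos: [0.5591, 0.0104, 0.1971]
tool_rot: [1.803, -2.572, 0.0]
force: [-0.3, -0.1, -0.2]
gripper_width: 0.068
t 8.6 pos [0.5591 0.0104 0.1971] yaw -109.9 q [ 0.75  0.66 -1.22  1.83  0.68  1.15  2.08] F [-0.3 -0.1 -0.2] w 0.068
shift [ -1.9   0.8 -37.9] turn [ 0.02 -0.04 -0.  ]
```

```bash

T='x'; python3 -m handwheel '[[[0,0,-38],[0,0,0],-0.6],[[0,0,0],[0,0,8.5],-0.6],[[0,0,0],[0,0,8.5],-0.6],[[0,0,0],[0,0,8.5],-0.6],[[0,0,0],[0,0,8.5],-0.6]]'
for i in 1 2 3 4 5 6; do python3 -m handwheel '[[[0,0,0],[0,0,8.5],-0.6],[[0,0,0],[0,0,8.5],-0.6],[[0,0,0],[0,0,8.5],-0.6],[[0,0,0],[0,0,8.5],-0.6],[[0,0,0],[0,0,8.5],-0.6]]' | sed -n 2,4p; done
python3 -m handwheel '[[[0,0,0],[0,0,0],-0.6],[[0,0,0],[0,0,0],-0.6]]' >/dev/null
python3 g.py .559 .0125 .196
```

```text
t: 9.1
eef_pos: [0.5606, 0.0099, 0.2385]
tool_rot: [-0.951, 2.992, -0.004]
force: [-0.5, -0.2, 0.5]
gripper_width: 0.0683
eef_pos: [0.562, 0.0097, 0.2415]
tool_rot: [0.21, 3.126, -0.005]
force: [0.3, -0.4, 0.0]
eef_pos: [0.5632, 0.0101, 0.2446]
tool_rot: [1.337, 2.826, 0.002]
force: [-0.5, 0.4, -0.3]
eef_pos: [0.5644, 0.0107, 0.2479]
tool_rot: [2.277, 2.137, 0.016]
force: [-0.0, 0.3, 0.1]
eef_pos: [0.5656, 0.0115, 0.2513]
tool_rot: [2.903, 1.156, 0.034]
force: [0.6, 0.8, -0.3]
eef_pos: [0.5667, 0.0126, 0.2547]
tool_rot: [3.134, 0.012, 0.051]
force: [0.2, 0.1, 0.7]
eef_pos: [0.5678, 0.0139, 0.2582]
tool_rot: [-2.92, 1.136, -0.06]
force: [0.6, 0.1, 0.1]
t 12.3 pos [0.5681 0.0145 0.2593] yaw -42.5 q [ 0.06  0.28 -0.24  1.82  0.1   1.01 -2.53] F [ 1.4  0.3 -0.1] w 0.0686
shift [-7.6  9.1 62.8] turn [-1.31 -1.98  0.02]
```

```bash
python3 -m handwheel '[[[-7,7,16],[-1.3,-2,0],-0.6],[[0,0,0],[0,0,0],-0.6],[[0,0,0],[0,0,0],-0.6]]' >/dev/null
python3 g.py .559 .0125 .196
```

```text
t 12.6 pos [0.558  0.014  0.2416] yaw -42.1 q [ 0.06  0.31 -0.25  1.83  0.08  1.02 -2.52] F [ 0.1  0.3 -0.1] w 0.0683
shift [ 1.9  0.4 45.6] turn [0.08 0.2  0.  ]
```

```bash
python3 -m handwheel '[[[1.5,0.4,23],[0,0.2,0],-0.6],[[0,0,22],[0,0,0],-0.6],[[0,0,0],[0,0,0],-0.6],[[0,0,0],[0,0,0],1],[[0,0,0],[0,0,0],1]]' 40 >/dev/null
python3 -m handwheel '[[[0,0,0],[0,0,0],1],[[0,0,0],[0,0,0],1]]' 
python3 g.py .559 .0125 .1965
python3 -m handwheel '[[[0,0,0],[0,0,-6],1],[[0,0,-0.2],[0,0,-8.5],1],[[0,0,-0.2],[0,0,-8.5],1],[[0,0,-0.2],[0,0,-8.5],1],[[0,0,-0.2],[0,0,-8.5],1]]'
python3 -m handwheel '[[[0,0,-0.2],[0,0,-8.5],1],[[0,0,-0.2],[0,0,-8.5],1],[[0,0,-0.2],[0,0,-8.5],1],[[0,0,-0.2],[0,0,-8.5],1],[[0,0,-0.2],[0,0,-8.5],1]]'
python3 -m handwheel '[[[0,0,-0.2],[0,0,-8.5],1],[[0,0,-0.2],[0,0,-8.5],1],[[0,0,-0.2],[0,0,-8.5],1],[[0,0,-0.2],[0,0,-8.5],1],[[0,0,-0.2],[0,0,-8.5],1]]'
python3 g.py .559 .0125 .199;python3 -c "
from h import *
print(sense()['torque'])"
```

```text
t: 13.3
eef_pos: [0.5587, 0.0115, 0.1969]
tool_rot: [2.931, -1.126, -0.001]
force: [1.9, 0.3, -9.0]
gripper_width: 0.0411
t 13.3 pos [0.5587 0.0115 0.1969] yaw -42.0 q [ 0.06  0.36 -0.24  1.87  0.11  0.92 -2.53] F [ 1.9  0.3 -9. ] w 0.0411
shift [-0.5 -0.9  0.4] turn [0.13 0.   0.  ]
t: 13.8
eef_pos: [0.559, 0.0121, 0.1977]
tool_rot: [3.141, -0.036, -0.0]
force: [0.2, -0.0, -5.9]
gripper_width: 0.0413
t: 14.3
eef_pos: [0.5588, 0.0128, 0.1987]
tool_rot: [-2.936, -1.116, 0.0]
force: [0.5, 0.1, -5.9]
gripper_width: 0.0408
t: 14.8
eef_pos: [0.5581, 0.0132, 0.1996]
tool_rot: [-2.322, -2.114, -0.0]
force: [0.7, 1.0, -6.1]
gripper_width: 0.0411
t 14.8 pos [0.5581 0.0132 0.1996] yaw 84.6 q [ 0.41  0.43 -0.69  1.85  0.32  0.98 -0.51] F [ 0.7  1.  -6.1] w 0.0411
shift [-0.6  1.   0.6] turn [-0.06 -0.06  0.  ]
[ 0.11931356 -0.02165829 -0.01636884]
```

```bash
t(){ python3 -c "
from h import *
s=sense();print('torque',s['torque'].round(2));import g;g.go(.559,.0125,.2005)"; }
python3 -m handwheel '[[[0,0,-0.2],[0,0,-8.5],1],[[0,0,-0.2],[0,0,-8.5],1],[[0,0,-0.2],[0,0,-8.5],1],[[0,0,-0.2],[0,0,-8.5],1],[[0,0,-0.2],[0,0,-8.5],1]]';t
python3 -m handwheel '[[[0,0,-0.2],[0,0,-8.5],1],[[0,0,-0.2],[0,0,-8.5],1],[[0,0,-0.2],[0,0,-8.5],1]]';t
python3 -m handwheel '[[[0,0,-0.1],[0,0,-6],1],[[0,0,-0.1],[0,0,-6],1]]';t
```

```text
t: 15.3
eef_pos: [0.5573, 0.013, 0.2005]
tool_rot: [-1.387, -2.816, -0.0]
force: [-0.8, 1.0, -6.3]
gripper_width: 0.0411
torque [ 0.17 -0.13 -0.03]
t 15.3 pos [0.5573 0.013  0.2005] yaw 127.6 q [ 0.53  0.47 -0.86  1.84  0.41  1.02  0.16] F [-0.8  1.  -6.3] w 0.0411
shift [-1.4  1.  -0. ] turn [-0.04 -0.13  0.  ]
t: 15.6
eef_pos: [0.557, 0.0126, 0.201]
tool_rot: [-0.724, -3.055, -0.001]
force: [-0.1, 0.8, -6.4]
gripper_width: 0.0412
torque [ 0.2  -0.09 -0.09]
t 15.6 pos [0.557  0.0126 0.201 ] yaw 153.3 q [ 0.6   0.51 -0.96  1.84  0.48  1.05  0.56] F [-0.1  0.8 -6.4] w 0.0412
shift [-1.8  0.8  0.5] turn [-0.   -0.15  0.  ]
t: 15.8
eef_pos: [0.5569, 0.0123, 0.2013]
tool_rot: [-0.386, -3.115, -0.001]
force: [0.2, 1.6, -5.6]
gripper_width: 0.0409
torque [ 0.19 -0.02 -0.04]
t 15.8 pos [0.5569 0.0123 0.2013] yaw 165.9 q [ 0.63  0.53 -1.01  1.84  0.51  1.06  0.75] F [ 0.2  1.6 -5.6] w 0.0409
shift [-2.   0.7  0.8] turn [ 0.03 -0.15 -0.  ]
```

```bash
t(){ python3 -c "
from h import *
s=sense();print('torque',s['torque'].round(2));import g;g.go(.559,.0125,.2025)"; }
python3 -m handwheel '[[[-0.6,0.2,-0.1],[0,0,-6],1],[[0,0,-0.1],[0,0,-6],1],[[0,0,-0.1],[0,0,-6],1]]'|sed -n 1p;t
python3 -m handwheel '[[[-0.5,0,-0.1],[0,0,-5],1],[[0,0,-0.1],[0,0,-5],1]]'|sed -n 1p;t
python3 -m handwheel '[[[0,0,-0.1],[0,0,-5],1],[[0,0,-0.1],[0,0,-5],1]]'|sed -n 1p;t
```

```text
t: 16.1
torque [ 0.2  -0.15 -0.04]
t 16.1 pos [0.5569 0.012  0.2017] yaw -175.4 q [ 0.67  0.56 -1.08  1.83  0.56  1.09  1.03] F [ 0.4  1.9 -5.9] w 0.0411
shift [-2.1  0.3 -0.8] turn [ 0.05 -0.21 -0.  ]
t: 16.3
torque [ 0.35  0.25 -1.32]
t 16.3 pos [0.5567 0.0117 0.2018] yaw -165.1 q [ 0.7   0.59 -1.12  1.83  0.59  1.11  1.19] F [-2.7  1.1 -2.4] w 0.0411
shift [-2.4  0.2 -0.7] turn [ 0.1 -0.3 -0. ]
t: 16.5
torque [ 0.78 -1.06 -1.13]
t 16.5 pos [0.5573 0.0117 0.2021] yaw -155.1 q [ 0.72  0.61 -1.16  1.83  0.62  1.13  1.34] F [ 4.8  4.7 -8.6] w 0.0409
shift [-1.8 -0.  -0.4] turn [ 0.26 -0.18 -0.  ]
```

```bash
python3 -m handwheel '[[[0,0,0],[0,0,0],-0.6],[[0,0,0],[0,0,0],-0.6],[[0,0,0],[0,0,0],-0.6],[[0,0,-45],[0,0,0],-0.6],[[0,0,-10],[0,0,7],-1]]' >/dev/null
python3 -m handwheel '[[[0,0,0],[0,0,8],-1],[[0,0,0],[0,0,8],-1],[[0,0,0],[0,0,8],-1],[[0,0,0],[0,0,6],-1],[[0,0,0],[0,0,0],-0.8]]'
python3 g.py .640 .116 .255 167.7
```

```text
t: 17.5
eef_pos: [0.5606, 0.0111, 0.2644]
tool_rot: [0.389, 3.113, -0.0]
force: [0.2, 0.2, 0.0]
gripper_width: 0.0769
t 17.5 pos [0.5606 0.0111 0.2644] yaw 165.8 q [ 0.67  0.47 -1.06  1.77  0.44  1.17  0.81] F [0.2 0.2 0. ] w 0.0769
shift [-51.1 121.2   9.7] turn [ 0.02  0.24 -1.95]
```

```bash
python3 -m handwheel '[[[-17,40,0],[0,0,-2],-0.8],[[-17,40,0],[0,0,0],-0.8],[[-17,40,0],[0,0,0],-0.8],[[0,0,0],[0,0,0],-0.8],[[0,0,0],[0,0,0],-0.8]]'>/dev/null
python3 - <<'E'
from h import *
import g
for c in("wrist","top","side"):
    s=sense();i=capture(c);cv2.imwrite(f"pics/b_{c}.png",i)
    for q in("lever_ball","knob_center"):
        for r in pinpoint(c,q)[:1]: print(c,q,round(r["score"],2),r["pixel"],at(c,r["pixel"],.186 if q[0]=="l" else .196).round(4))
g.go(.667,.116,.184,167.7)
E
```

```text
wrist lever_ball 0.72 [281.3, 263.5] [0.6694 0.1155 0.186 ]
wrist knob_center 0.76 [73.3, 137.4] [0.5584 0.0123 0.196 ]
side lever_ball 0.85 [202.2, 221.4] [0.6619 0.1157 0.186 ]
side knob_center 0.8 [258.1, 197.5] [0.5592 0.0083 0.196 ]
t 18.45 pos [0.64   0.1156 0.2649] yaw 167.9 q [ 0.39  0.61 -1.    1.55  0.54  1.27  0.67] F [ 0.4 -0.4 -1.1] w 0.0767
shift [-25.8   6.4  81. ] turn [-0.22  0.37  0.19]
```

View pics/b_wrist.png

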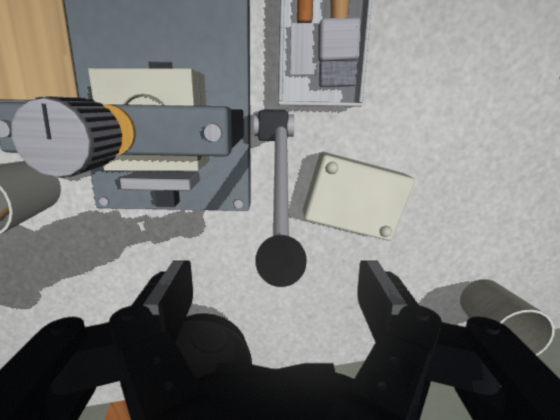

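```bash
python3 -m handwheel '[[[-27,6,0],[-0.2,0.4,0],-0.5],[[0,0,30],[0,0,0],-0.5],[[0,0,25],[0,0,0],-0.5],[[0,0,25],[0,0,0],-0.5],[[0,0,0],[0,0,0],-0.5]]'
python3 -m handwheel '[[[0,0,0],[0,0,0],-0.5]]' >/dev/null
python3 g.py .668 .1158 .184 167.7
```

```text
t: 18.95
eef_pos: [0.6694, 0.1134, 0.1844]
tool_rot: [0.335, 3.121, -0.001]
force: [0.1, 0.2, -0.1]
gripper_width: 0.064
t 19.05 pos [0.6696 0.1134 0.1851] yaw 167.7 q [ 0.34  0.72 -0.93  1.56  0.62  1.18  0.64] F [ 0.7 -0.5  0.6] w 0.064
shift [2.1 2.  1.1] turn [-0.    0.17  0.03]
```

```bash
python3 -m handwheel '[[[1,2,1],[0,0,0],-0.5],[[0,0,0],[0,0,0],1],[[0,0,0],[0,0,0],1],[[0,0,0],[0,0,0],1],[[0,0,0],[0,0,0],1]]' 50
python3 - <<'E'
import numpy as np
from g import *
go(.668,.1158,.184,167.7)
P=np.array([.5586,.0119]);a=np.radians(-12.3)
prev=None
for th in np.arange(0,.91,.09):
    x,z=160*np.sin(.55-th),50+160*np.cos(.55-th)
    if prev: print(round(th,2),"tool dx",round(-(x-prev[0]),1),"dz",round(-(z-prev[1]),1))
    prev=(x,z)
E
```

```text
t: 19.55
eef_pos: [0.6699, 0.1148, 0.1883]
tool_rot: [0.337, 3.117, -0.003]
force: [0.9, 0.5, -4.8]
gripper_width: 0.0336
t 19.55 pos [0.6699 0.1148 0.1883] yaw 167.7 q [ 0.34  0.72 -0.93  1.56  0.62  1.18  0.64] F [ 0.9  0.5 -4.8] w 0.0336
shift [2.1 0.6 4.3] turn [-0.06  0.39 -0.04]
0.09 tool dx 12.6 dz -7.0
0.18 tool dx 13.2 dz -5.8
0.27 tool dx 13.6 dz -4.6
0.36 tool dx 14.0 dz -3.4
0.45 tool dx 14.2 dz -2.1
0.54 tool dx 14.4 dz -0.8
0.63 tool dx 14.4 dz 0.5
0.72 tool dx 14.3 dz 1.8
0.81 tool dx 14.1 dz 3.1
0.9 tool dx 13.7 dz 4.3
```

```bash
python3 -m handwheel '[[[0,0,0],[0,0,0],-0.3],[[0,0,0],[0,0,0],-0.3],[[1.5,0.5,6],[0,0.3,0],-0.3],[[0,0,0],[0,0,0],-0.3],[[0,0,0],[0,0,0],1]]' 50 | sed -n 2p
python3 -m handwheel '[[[0,0,0],[0,0,0],1],[[0,0,0],[0,0,0],1],[[0,0,0],[0,0,0],1]]'
```

```text
eef_pos: [0.6695, 0.1173, 0.1832]
t: 20.35
eef_pos: [0.6691, 0.1149, 0.1838]
tool_rot: [0.338, 3.121, -0.005]
force: [-0.8, -0.0, 0.5]
gripper_width: 0.0339
```

```bash
python3 -m handwheel '[[[8,0,-4.5],[0,0,0],1],[[10,0,-5],[0,0,0],1],[[10,0,-4],[0,0,0],1],[[10,0,-4],[0,0,0],1],[[10,0,-3],[0,0,0],1]]'
cat > lev.py <<'E'
from g import *
go(.5586,.0119,.19,167.7)
s=sense();a=np.radians(-12.3);d=s['eef_pos'][:2]-[.5586,.0119]
x=np.cos(a)*d[0]+np.sin(a)*d[1];y=-np.sin(a)*d[0]+np.cos(a)*d[1];z=s['eef_pos'][2]+.002-.05
print("press xyz",np.round([x,y,z+.05],4),"r",round(np.hypot(x,z),4),"theta",round(.55-np.arctan2(x,z),3))
E
python3 lev.py
```

```text
t: 20.85
eef_pos: [0.6241, 0.1252, 0.2032]
tool_rot: [0.344, 3.111, 0.003]
force: [6.4, 1.4, -7.5]
gripper_width: 0.0335
t 20.85 pos [0.6241 0.1252 0.2032] yaw 167.4 q [ 0.37  0.64 -0.97  1.66  0.58  1.14  0.59] F [ 6.4  1.4 -7.5] w 0.0335
shift [  39.3 -124.9   12.4] turn [ 0.18  0.67 -0.32]
press xyz [0.0398 0.1246 0.2052] r 0.1602 theta 0.299
```

```bash
python3 -m handwheel '[[[11,0,-3.0],[0,0,0],1],[[11,0,-2],[0,0,0],1],[[11,0,-1.5],[0,0,0],1],[[11,0,-0.5],[0,0,0],1],[[11,0,0],[0,0,0],1]]';python3 lev.py
```

```text
t: 21.35
eef_pos: [0.5681, 0.1379, 0.2088]
tool_rot: [0.344, 3.105, 0.007]
force: [-0.4, -0.5, -0.8]
gripper_width: 0.0023
t 21.35 pos [0.5681 0.1379 0.2088] yaw 167.3 q [ 0.4   0.56 -1.02  1.78  0.54  1.09  0.55] F [-0.4 -0.5 -0.8] w 0.0023
shift [ -18.  -125.1   18.3] turn [ 0.38  1.   -0.35]
press xyz [-0.0176  0.1251  0.2108] r 0.1618 theta 0.659
```

```bash
python3 -m handwheel '[[[10,0,1],[0,0,0],1],[[10,0,1.5],[0,0,0],1],[[10,0,2],[0,0,0],1]]';python3 lev.py
```

```text
t: 21.65
eef_pos: [0.5354, 0.1456, 0.2044]
tool_rot: [0.342, 3.104, 0.006]
force: [0.2, 0.2, 0.5]
gripper_width: -0.0002
t 21.65 pos [0.5354 0.1456 0.2044] yaw 167.4 q [ 0.41  0.52 -1.04  1.85  0.53  1.05  0.51] F [0.2 0.2 0.5] w -0.0002
shift [ -51.5 -125.5   14.5] turn [ 0.34  1.03 -0.29]
press xyz [-0.0511  0.1257  0.2064] r 0.1645 theta 0.866
```

```bash
python3 - <<'E'
from h import *
s=sense();ims=[]
for c in("top","wrist"):
    i=capture(c);ims.append(i)
    for q in("lever_ball","mould_center","pusher"):
        for r in pinpoint(c,q)[:2]: print(c,q,round(r["score"],2),np.round(r["pixel"]),at(c,r["pixel"],{"l":.186,"m":.0575,"p":.03}[q[0]]).round(4))
t=cv2.resize(ims[0][135:305,135:360],None,fx=2.2,fy=2.2)
w=cv2.resize(ims[1],(375,281));o=np.zeros((374,880,3),np.uint8);o[:t.shape[0],:t.shape[1]]=t;o[:281,495:870]=w
cv2.imwrite("pics/slip.png",o[:, :800] if 0 else cv2.resize(o,(800,340)))
E
```

```text
top lever_ball 0.51 [198. 155.] [0.6639 0.1147 0.186 ]
top mould_center 0.94 [174. 314.] [0.3187 0.2198 0.0575]
top pusher 0.7 [254. 188.] [6.194e-01 3.000e-04 3.000e-02]
wrist mould_center 0.78 [133. 202.] [0.5165 0.024  0.0575]
wrist mould_center 0.34 [300. 132.] [0.4894 0.1787 0.0575]
```

View pics/slip.png

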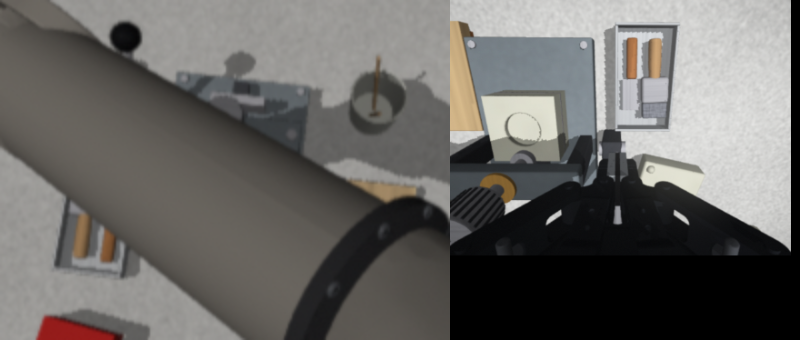

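```bash
python3 -m handwheel '[[[0,0,-40],[0,0,0],1],[[0,0,-20],[0,0,8.5],0],[[0,0,0],[0,0,8.5],-0.5],[[0,0,0],[0,0,8.5],-0.5],[[0,0,0],[0,0,8.5],-0.5]]' >/dev/null
python3 -m handwheel '[[[0,0,0],[0,0,8.5],-0.5],[[0,0,0],[0,0,8.5],-0.5],[[0,0,0],[0,0,8.5],-0.5],[[0,0,0],[0,0,8.5],-0.5],[[0,0,0],[0,0,8.5],-0.5]]'>/dev/null
python3 -m handwheel '[[[0,0,0],[0,0,8.5],-0.5],[[0,0,0],[0,0,0],-0.5]]'>/dev/null
python3 g.py .668 .1158 .265 77.7
```

```text
t 23.25 pos [0.5398 0.1445 0.2668] yaw 81.0 q [ 0.24  0.35 -0.76  1.79  0.27  1.09 -0.77] F [ 0.1  0.3 -0.8] w 0.0641
shift [ -8.4 131.    4. ] turn [ 0.98 -0.6   3.33]
```

```bash
python3 -m handwheel '[[[-3,43,0],[1,-0.6,3.3],-0.5],[[0,43,0],[0,0,0],-0.5],[[0,43,0],[0,0,0],-0.5],[[0,0,0],[0,0,0],-0.5],[[0,0,0],[0,0,0],-0.5]]'>/dev/null
python3 - <<'E'
from g import *
go(.668,.1158,.190,77.7);i=capture("wrist");cv2.imwrite("pics/w5.png",i)
for q in("lever_ball","mould_center"):
    for r in pinpoint("wrist",q)[:2]: print(q,round(r["score"],2),np.round(r["pixel"]),at("wrist",r["pixel"],{"l":.186,"m":.0575}[q[0]]).round(4))
E
```

```text
t 23.75 pos [0.6688 0.1161 0.2648] yaw 78.9 q [ 0.19  0.56 -0.68  1.49  0.36  1.23 -0.73] F [-1.  -0.6 -0.3] w 0.0639
shift [-0.2 -0.4 74.8] turn [-0.24  0.19  1.16]
lever_ball 0.82 [277. 228.] [0.6688 0.1129 0.186 ]
mould_center 0.7 [164. 281.] [0.5169 0.0251 0.0575]
mould_center 0.63 [253. 273.] [0.6212 0.0161 0.0575]
```

View pics/w5.png

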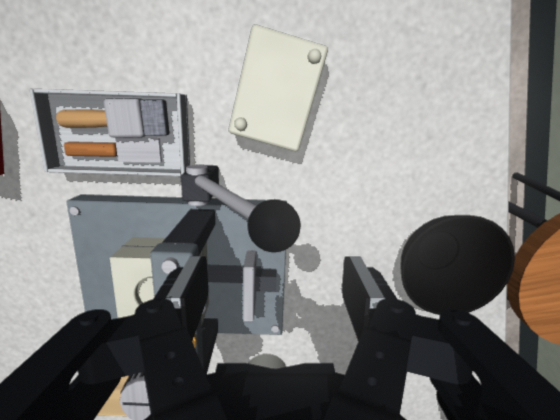

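```bash
python3 -m handwheel '[[[0,0,25],[-0.2,0.2,1],-0.5],[[0,0,25],[0,0,0],-0.5],[[0,0,24],[0,0,0],-0.5],[[0,0,0],[0,0,0],0.04],[[0,0,0],[0,0,0],0.04]]'>/dev/null
python3 -m handwheel '[[[0,0,0],[0,0,0],0.04],[[0,0,0],[0,0,0],0.04]]'
python3 lev.py
```

```text
t: 24.6
eef_pos: [0.6659, 0.1193, 0.1973]
tool_rot: [2.431, 1.981, 0.012]
force: [-0.9, -0.6, 1.0]
gripper_width: 0.0411
t 24.6 pos [0.6659 0.1193 0.1973] yaw 78.3 q [ 0.18  0.61 -0.66  1.57  0.41  1.09 -0.79] F [-0.9 -0.6  1. ] w 0.0411
shift [-126.8  -83.4    6.3] turn [  0.51   0.3  -89.35]
press xyz [0.0819 0.1278 0.1993] r 0.1703 theta 0.048
```

```bash
python3 -m handwheel '[[[0,0,6],[0.5,0.3,0],0.04],[[0,0,0],[0,0,0],0.04],[[0,-7,-3],[0,0,0],0.04],[[0,-10,-4.5],[0,0,0],0.04],[[0,-10,-4],[0,0,0],0.04]]'
python3 lev.py
```

```text
t: 25.1
eef_pos: [0.6444, 0.1246, 0.2069]
tool_rot: [2.437, 1.981, 0.029]
force: [5.7, -0.7, 1.0]
gripper_width: 0.0408
t 25.1 pos [0.6444 0.1246 0.2069] yaw 78.2 q [ 0.19  0.57 -0.68  1.62  0.39  1.07 -0.8 ] F [ 5.7 -0.7  1. ] w 0.0408
shift [-128.1  -61.1   14.4] turn [ 1.160e+00 -5.000e-02 -8.949e+01]
press xyz [0.0598 0.1284 0.2089] r 0.1698 theta 0.19
```

```bash
python3 -m handwheel '[[[0,-10,-3.5],[0,0,0],0.04],[[0,-10,-3],[0,0,0],0.04]]'
python3 lev.py
```

```text
t: 25.3
eef_pos: [0.6259, 0.1288, 0.2156]
tool_rot: [2.435, 1.977, 0.038]
force: [5.0, -0.4, 0.7]
gripper_width: 0.0407
t 25.3 pos [0.6259 0.1288 0.2156] yaw 78.2 q [ 0.2   0.53 -0.69  1.66  0.37  1.06 -0.81] F [ 5.  -0.4  0.7] w 0.0407
shift [-128.7  -42.3   22.8] turn [  1.54   0.13 -89.54]
press xyz [0.0409 0.1286 0.2176] r 0.1725 theta 0.311
```

```bash
python3 -m handwheel '[[[0,-6,5],[1.5,0,0],0.04],[[0,-9,0],[0,0,0],0.04],[[0,-9,0],[0,0,0],0.04]]'
python3 lev.py
```

```text
t: 25.6
eef_pos: [0.6061, 0.1339, 0.2154]
tool_rot: [-2.433, -1.973, -0.027]
force: [6.3, -0.7, 4.2]
gripper_width: 0.0408
t 25.6 pos [0.6061 0.1339 0.2154] yaw 78.1 q [ 0.2   0.51 -0.7   1.7   0.35  1.06 -0.81] F [ 6.3 -0.7  4.2] w 0.0408
shift [-129.7  -21.4   22.7] turn [  1.04  -0.73 -89.62]
press xyz [0.0205 0.1293 0.2174] r 0.1686 theta 0.428
```

```bash
python3 -m handwheel '[[[0,-10,1],[0.5,0,0],0.04],[[0,-10,1],[0,0,0],0.04],[[0,-10,1],[0,0,0],0.04]]'
python3 lev.py
```

```text
t: 25.9
eef_pos: [0.5844, 0.1391, 0.2181]
tool_rot: [-2.439, -1.97, -0.044]
force: [7.6, -2.5, 4.6]
gripper_width: 0.041
t 25.9 pos [0.5844 0.1391 0.2181] yaw 77.9 q [ 0.21  0.47 -0.72  1.75  0.34  1.03 -0.83] F [ 7.6 -2.5  4.6] w 0.041
shift [-130.5    1.2   24.8] turn [  1.72  -0.57 -89.82]
press xyz [-0.0019  0.1298  0.2201] r 0.1701 theta 0.561
```

```bash
python3 -m handwheel '[[[0,-10,2],[1,0,0],0.04],[[0,-10,2],[0,0,0],0.04]]'
python3 lev.py
```

```text
t: 26.1
eef_pos: [0.5704, 0.1427, 0.2183]
tool_rot: [-2.437, -1.963, -0.044]
force: [9.2, -3.1, 7.0]
gripper_width: 0.0409
t 26.1 pos [0.5704 0.1427 0.2183] yaw 77.7 q [ 0.22  0.45 -0.73  1.78  0.32  1.02 -0.84] F [ 9.2 -3.1  7. ] w 0.0409
shift [-131.1   16.1   24.5] turn [  1.71  -0.97 -89.97]
press xyz [-0.0163  0.1303  0.2203] r 0.1711 theta 0.646
```

```bash
python3 -m handwheel '[[[2,-10,5],[1.5,0,0],0.04],[[2,-10,5],[0,0,0],0.04],[[0,-10,5],[0,0,0],0.04]]'
python3 lev.py
```

```text
t: 26.4
eef_pos: [0.5503, 0.1519, 0.2095]
tool_rot: [-2.434, -1.952, -0.044]
force: [7.7, -1.2, 6.5]
gripper_width: 0.0408
t 26.4 pos [0.5503 0.1519 0.2095] yaw 77.5 q [ 0.21  0.44 -0.73  1.82  0.31  0.99 -0.87] F [ 7.7 -1.2  6.5] w 0.0408
shift [-135.5   38.5   14.7] turn [  1.62  -1.56 -90.23]
press xyz [-0.0379  0.1351  0.2115] r 0.1658 theta 0.781
```

```bash
python3 -m handwheel '[[[0,-10,5],[0.5,0,0],0.04],[[0,-8,5],[0,0,0],0.04]]'
python3 lev.py
```

```text
t: 26.6
eef_pos: [0.5381, 0.156, 0.2031]
tool_rot: [-2.435, -1.949, -0.052]
force: [8.4, -1.8, 5.9]
gripper_width: 0.0409
t 26.6 pos [0.5381 0.156  0.2031] yaw 77.3 q [ 0.21  0.42 -0.74  1.86  0.31  0.96 -0.88] F [ 8.4 -1.8  5.9] w 0.0409
shift [-136.5   51.6    7.8] turn [  1.97  -1.63 -90.35]
press xyz [-0.0508  0.1364  0.2051] r 0.1632 theta 0.866
```

```bash
python3 -m handwheel '[[[-8,-6,2],[1,0.5,0],0.04],[[-3,-6,1],[0,0,0],0.04],[[0,-5,1],[0,0,0],0.04]]'
python3 lev.py; python3 - <<'E'
from h import *
s=sense();i=capture("wrist");cv2.imwrite("pics/w6.png",i)
for q in("lever_ball","mould_center"):
    for r in pinpoint("wrist",q)[:2]: print(q,round(r["score"],2),np.round(r["pixel"]),at("wrist",r["pixel"],{"l":.199,"m":.0575}[q[0]]).round(4))
E
```

```text
t: 26.9
eef_pos: [0.5289, 0.1512, 0.2021]
tool_rot: [-2.425, -1.941, -0.083]
force: [23.2, -2.1, -13.4]
gripper_width: 0.0413
t 26.9 pos [0.5289 0.1512 0.2021] yaw 77.4 q [ 0.24  0.4  -0.75  1.89  0.29  0.92 -0.86] F [ 23.2  -2.1 -13.4] w 0.0413
shift [-129.9   59.5    4.3] turn [  3.13  -2.53 -90.32]
press xyz [-0.0587  0.1298  0.2041] r 0.1649 theta 0.914
lever_ball 0.82 [284. 296.] [0.5318 0.1452 0.199 ]
lever_ball 0.52 [327. 309.] [0.5497 0.134  0.199 ]
mould_center 0.97 [ 33. 164.] [0.3396 0.2338 0.0575]
mould_center 0.9 [236. 335.] [0.4656 0.0371 0.0575]
```

View pics/w6.png

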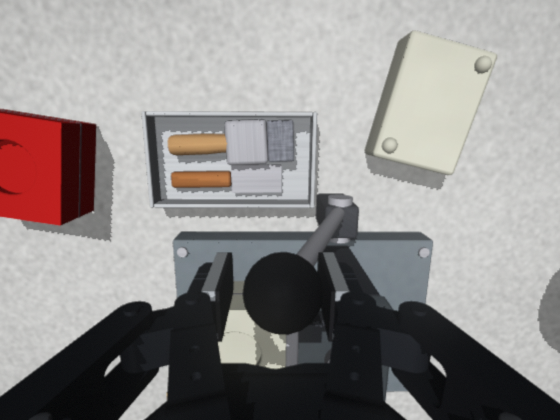

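```bash
python3 -m handwheel '[[[-2,6,0],[0.8,-0.6,0],0.04],[[-1,8,-1],[0.8,-0.6,0],0.04],[[-1,8,-1],[0.5,-0.5,0],0.04]]'
python3 lev.py
```

```text
t: 27.35
eef_pos: [0.5523, 0.1437, 0.2055]
tool_rot: [-2.417, -1.936, -0.019]
force: [5.1, 1.9, -1.2]
gripper_width: 0.0408
t 27.35 pos [0.5523 0.1437 0.2055] yaw 77.4 q [ 0.23  0.45 -0.73  1.81  0.3   1.   -0.84] F [ 5.1  1.9 -1.2] w 0.0408
shift [-127.7   35.2    9.8] turn [  0.46  -2.89 -90.28]
press xyz [-0.0342  0.1274  0.2075] r 0.1612 theta 0.764
```

```bash
python3 -m handwheel '[[[0,8,-2],[0.5,-0.4,0],0.04],[[0,8,-2],[0.4,-0.4,0],0.04],[[0,8,-1],[0,0,0],0.04]]'
python3 lev.py
```

```text
t: 27.65
eef_pos: [0.5762, 0.1373, 0.2084]
tool_rot: [-2.412, -1.933, 0.022]
force: [3.6, 0.8, -2.9]
gripper_width: 0.041
t 27.65 pos [0.5762 0.1373 0.2084] yaw 77.4 q [ 0.22  0.5  -0.72  1.74  0.31  1.07 -0.82] F [ 3.6  0.8 -2.9] w 0.041
shift [-126.6   10.9   15.3] turn [ -1.23  -3.08 -90.25]
press xyz [-0.0095  0.1263  0.2104] r 0.1607 theta 0.609
```

```bash
python3 -m handwheel '[[[0,8,-3],[-1,-1,0],0.04],[[0,8,-1],[0,-1,0],0.04],[[0,8,0],[0,-0.5,0],0.04]]'
python3 lev.py
```

```text
t: 27.95
eef_pos: [0.6004, 0.1306, 0.2108]
tool_rot: [-2.445, -1.96, 0.066]
force: [1.3, -0.5, -2.5]
gripper_width: 0.0407
t 27.95 pos [0.6004 0.1306 0.2108] yaw 77.5 q [ 0.18  0.52 -0.68  1.68  0.36  1.12 -0.84] F [ 1.3 -0.5 -2.5] w 0.0407
shift [-124.3  -14.2   24.8] turn [ -2.73  -0.14 -90.26]
press xyz [0.0155 0.1249 0.2128] r 0.1635 theta 0.455
```

```bash
python3 -m handwheel '[[[0,8,2],[-0.5,0,0],0.04],[[0,8,3],[0,0,0],0.04],[[0,8,3],[0,0,0],0.04]]'
python3 lev.py
```

```text
t: 28.25
eef_pos: [0.626, 0.1249, 0.2026]
tool_rot: [2.448, 1.964, -0.057]
force: [2.5, -1.1, -0.7]
gripper_width: 0.041
t 28.25 pos [0.626  0.1249 0.2026] yaw 77.5 q [ 0.17  0.56 -0.67  1.63  0.39  1.12 -0.83] F [ 2.5 -1.1 -0.7] w 0.041
shift [-124.5  -40.9   17.2] turn [ -2.28   0.42 -90.22]
press xyz [0.0417 0.1248 0.2046] r 0.1602 theta 0.286
```

```bash
python3 -m handwheel '[[[0,8,3],[-1,0,0],0.04],[[0,8,4],[-1,0,0],0.04],[[0,8,4],[0,0,0],0.04]]'
python3 lev.py
python3 -m handwheel '[[[0,7,4],[-0.5,0,0],0.04],[[0,7,4],[0,0,0],0.04],[[0,3,1],[0,0,0],0.04],[[0,0,0],[0,0,0],0.04]]'
python3 lev.py
```

```text
t: 28.55
eef_pos: [0.6505, 0.1192, 0.19]
tool_rot: [2.426, 1.947, -0.021]
force: [2.3, -0.2, -1.0]
gripper_width: 0.0405
t 28.55 pos [0.6505 0.1192 0.19  ] yaw 77.5 q [ 0.16  0.59 -0.65  1.61  0.43  1.08 -0.83] F [ 2.3 -0.2 -1. ] w 0.0405
shift [-124.6  -66.5    2.7] turn [ -0.66   2.03 -90.18]
press xyz [0.0669 0.1244 0.192 ] r 0.157 theta 0.11
t: 28.95
eef_pos: [0.6674, 0.115, 0.179]
tool_rot: [2.422, 1.945, -0.018]
force: [-1.2, -1.2, 2.9]
gripper_width: 0.0407
t 28.95 pos [0.6674 0.115  0.179 ] yaw 77.5 q [ 0.15  0.62 -0.63  1.58  0.45  1.08 -0.83] F [-1.2 -1.2  2.9] w 0.0407
shift [-124.5  -83.8   -8.8] turn [ -0.49   2.3  -90.15]
press xyz [0.0844 0.1239 0.181 ] r 0.1558 theta -0.022
```

```bash
python3 -m handwheel '[[[0,0,0],[0,0,0],-0.5],[[0,0,0],[0,0,0],-0.5],[[0,0,-45],[0,2,0],-0.5],[[0,0,-40],[0,0,0],-0.5],[[-11,-45,0],[0,0,0],-0.5]]'
python3 -m handwheel '[[[-11,-45,0],[0,0,0],-0.2],[[-11,-45,0],[0,0,0],-0.2],[[-11,-40,0],[0,0,0],-0.2],[[0,0,0],[0,0,0],-0.2],[[0,0,0],[0,0,0],-0.2]]' >/dev/null
python3 - <<'E'
from g import *
go(.4814,.1085,.27,77.7);i=capture("wrist");cv2.imwrite("pics/w7.png",i)
for q in("lever_ball","mould_center"):
    for r in pinpoint("wrist",q)[:2]: print(q,round(r["score"],2),np.round(r["pixel"]),at("wrist",r["pixel"],{"l":.186,"m":.0575}[q[0]]).round(4))
E
```

```text
t: 29.45
eef_pos: [0.6224, 0.1162, 0.2652]
tool_rot: [2.442, 1.96, 0.03]
force: [0.1, 1.1, 1.6]
gripper_width: 0.0642
t 29.95 pos [0.4793 0.113  0.2641] yaw 77.6 q [ 0.33  0.23 -0.79  1.94  0.2   1.03 -0.76] F [ 1.  -0.2  0.5] w 0.0513
shift [-4.   3.2 -5.8] turn [ 1.48 -0.35 -0.06]
lever_ball 0.61 [557. 163.] [0.6685 0.1152 0.186 ]
mould_center 0.71 [ 91. 101.] [0.3301 0.2324 0.0575]
mould_center 0.65 [272. 250.] [0.4667 0.04   0.0575]
```

View pics/w7.png

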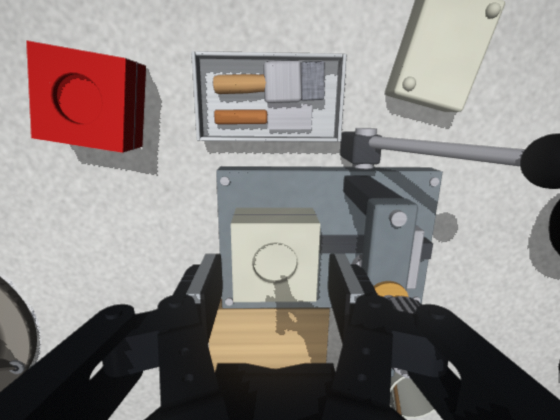

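```bash
python3 - <<'E'
from h import *
a=np.radians(-12.3);M=np.array([[np.cos(a),-np.sin(a)],[np.sin(a),np.cos(a)]])
for p,z in(((274.5,261),.085),((231,219),.085),((318,219),.085),((319,303),.085),((233,303),.085),((218,168),.03),((438,172),.03)):
    w=at("wrist",p,z)[:2];print(p,w.round(4),"press",(M.T@(w-[.5586,.0119])).round(4))
E
python3 g.py .4800 .1085 .27 77.7
```

```text
(274.5, 261) [0.4683 0.0397] press [-0.0942  0.0079]
(231, 219) [0.436  0.0942] press [-0.1373  0.0543]
(318, 219) [0.5205 0.0749] press [-0.0507  0.0534]
(319, 303) [ 0.5045 -0.0201] press [-0.046  -0.0427]
(233, 303) [0.414  0.0013] press [-0.139  -0.0412]
(218, 168) [0.4266 0.1388] press [-0.156   0.0959]
(438, 172) [0.6692 0.0799] press [0.0936 0.09  ]
t 30.1 pos [0.4804 0.1134 0.2638] yaw 77.6 q [ 0.33  0.23 -0.79  1.94  0.2   1.03 -0.76] F [ 0.   0.4 -0.3] w 0.0508
shift [-4.9  0.8 -6.2] turn [ 1.4  -0.43 -0.08]
```

```bash
python3 -m handwheel '[[[0,0,45],[1.4,-0.4,0],-0.2],[[0,0,45],[0,0,0],-0.2],[[0,0,45],[0,0,0],-0.2],[[0,0,40],[0,0,0],-0.2],[[0,0,0],[0,0,0],-0.2]]'
python3 -m handwheel '[[[0,0,0],[0,0,0],-0.2]]' >/dev/null
python3 g.py .4800 .1085 .058 77.7
```

```text
t: 30.6
eef_pos: [0.4915, 0.1158, 0.0845]
tool_rot: [-2.453, -1.963, -0.015]
force: [0.1, -1.4, 0.5]
gripper_width: 0.0512
t 30.7 pos [0.4924 0.1166 0.0846] yaw 77.4 q [ 0.18  0.51 -0.66  2.06  0.47  0.71 -1.  ] F [ 0.9 -0.2  0.9] w 0.0513
shift [-10.8 -10.4  26.5] turn [ 0.28 -0.46 -0.34]
```

```bash
python3 -m handwheel '[[[-2,-7,20],[0.3,-0.5,0],-0.2],[[0,-1,7],[0,0,0],-0.2],[[0,0,0],[0,0,0],-0.2],[[0,0,0],[0,0,0],-0.2]]'
python3 g.py .4834 .1081 .058 77.7
```

```text
t: 31.1
eef_pos: [0.4907, 0.1184, 0.0635]
tool_rot: [2.451, 1.958, 0.015]
force: [0.4, -0.3, -0.3]
gripper_width: 0.0514
t 31.1 pos [0.4907 0.1184 0.0635] yaw 77.3 q [ 0.14  0.54 -0.63  2.07  0.51  0.67 -1.05] F [ 0.4 -0.3 -0.3] w 0.0514
shift [-11.7  -4.9   5.5] turn [ 0.54 -0.26 -0.45]
```

```bash
python3 -m handwheel '[[[-8,-5,6],[0.5,-0.3,-0.4],-0.2],[[-10,0,0],[0,0,0],-0.2],[[-10,0,0],[0,0,0],-0.2],[[-10,0,0],[0,0,0],-0.2],[[-10,0,0],[0,0,0],-0.2]]'
cat > mo.py <<'E'
from g import *
go(.4393,-.0756,.058,77.7)
s=sense();a=np.radians(-12.3);d=s['eef_pos'][:2]-[.5586,.0119]
print("press xy",round(np.cos(a)*d[0]+np.sin(a)*d[1],4),round(-np.sin(a)*d[0]+np.cos(a)*d[1],4))
E
python3 mo.py
```

```text
t: 31.6
eef_pos: [0.4774, 0.0717, 0.0604]
tool_rot: [2.444, 1.97, 0.011]
force: [0.5, 3.6, -1.8]
gripper_width: 0.0512
t 31.6 pos [0.4774 0.0717 0.0604] yaw 77.8 q [ 0.24  0.52 -0.63  2.12  0.51  0.64 -0.96] F [ 0.5  3.6 -1.8] w 0.0512
shift [-152.    -6.     1.7] turn [ 0.37 -0.24  0.05]
press xy -0.092 0.0411
```

```bash
python3 -m handwheel '[[[-11,0,1],[0.3,-0.2,0],-0.2],[[-11,0,0],[0,0,0],-0.2],[[-11,0,0],[0,0,0],-0.2],[[-11,0,0],[0,0,0],-0.2],[[-11,0,0],[0,0,0],-0.2]]';python3 mo.py
```

```text
t: 32.1
eef_pos: [0.4669, 0.0169, 0.0605]
tool_rot: [-2.444, -1.973, -0.014]
force: [1.3, 5.3, 2.3]
gripper_width: 0.0511
t 32.1 pos [0.4669 0.0169 0.0605] yaw 77.8 q [ 0.36  0.5  -0.63  2.16  0.5   0.62 -0.85] F [1.3 5.3 2.3] w 0.0511
shift [-96.2  -7.5   1.8] turn [ 0.29 -0.42  0.14]
press xy -0.0906 -0.0147
```

```bash
python3 -m handwheel '[[[-11,0,0],[0.3,-0.2,0],-0.2],[[-11,0,0],[0,0,0],-0.2],[[-11,0,0],[0,0,0],-0.2],[[-11,0,0],[0,0,0],-0.2]]';python3 mo.py
python3 - <<'E'
from h import *
i=capture("wrist");cv2.imwrite("pics/w8.png",i)
for c in ("top","side","wrist"):
    if c!="wrist": capture(c)
    for r in pinpoint(c,"mould_center")[:3]: print(c,round(r["score"],2),np.round(r["pixel"]),at(c,r["pixel"],.0575).round(4))
E
```

```text
t: 32.5
eef_pos: [0.4569, -0.0295, 0.0604]
tool_rot: [-2.442, -1.972, -0.006]
force: [2.0, 2.6, -1.0]
gripper_width: 0.0512
t 32.5 pos [ 0.4569 -0.0295  0.0604] yaw 77.9 q [ 0.46  0.49 -0.63  2.17  0.5   0.62 -0.74] F [ 2.   2.6 -1. ] w 0.0512
shift [-48.8  -7.5   2.2] turn [-0.01 -0.26  0.15]
press xy -0.0906 -0.0621
top 0.83 [172. 315.] [0.3153 0.2265 0.0575]
side 0.86 [338. 339.] [0.3108 0.2568 0.0575]
side 0.8 [310. 221.] [ 0.4432 -0.0959  0.0575]
```

```bash
python3 -m handwheel '[[[-11,-1,0],[0,-0.2,0],-0.2],[[-11,-1,0],[0,0,0],-0.2],[[-11,0,0],[0,0,0],-0.2],[[-8,0,0],[0,0,0],-0.2],[[0,0,0],[0,0,0],-0.2]]';python3 mo.py
python3 - <<'E'
from h import *
i=capture("side");cv2.imwrite("pics/s9.png",cv2.resize(i[140:300,200:420],None,fx=3.4,fy=3.4,interpolation=cv2.INTER_CUBIC))
for r in pinpoint("side","mould_center")[:3]: print(round(r["score"],2),np.round(r["pixel"]),at("side",r["pixel"],.0575).round(4))
E
python3 mo.py
```

```text
t: 33.3
eef_pos: [0.4465, -0.0685, 0.0605]
tool_rot: [-2.439, -1.978, -0.005]
force: [1.5, 1.1, -1.3]
gripper_width: 0.0511
t 33.3 pos [ 0.4465 -0.0685  0.0605] yaw 78.1 q [ 0.54  0.49 -0.63  2.19  0.5   0.61 -0.66] F [ 1.5  1.1 -1.3] w 0.0511
shift [-8.4 -5.6  2.5] turn [ 0.05 -0.19  0.4 ]
press xy -0.0924 -0.1025
0.98 [334. 338.] [0.3192 0.2585 0.0575]
0.93 [316. 213.] [ 0.4355 -0.1326  0.0575]
t 33.4 pos [ 0.4466 -0.068   0.0605] yaw 78.1 q [ 0.54  0.49 -0.63  2.19  0.5   0.61 -0.66] F [-0.9 -0.4 -0.2] w 0.0512
shift [-8.9 -5.6  2.5] turn [ 0.04 -0.18  0.42]
press xy -0.0924 -0.1019
```

View pics/s9.png

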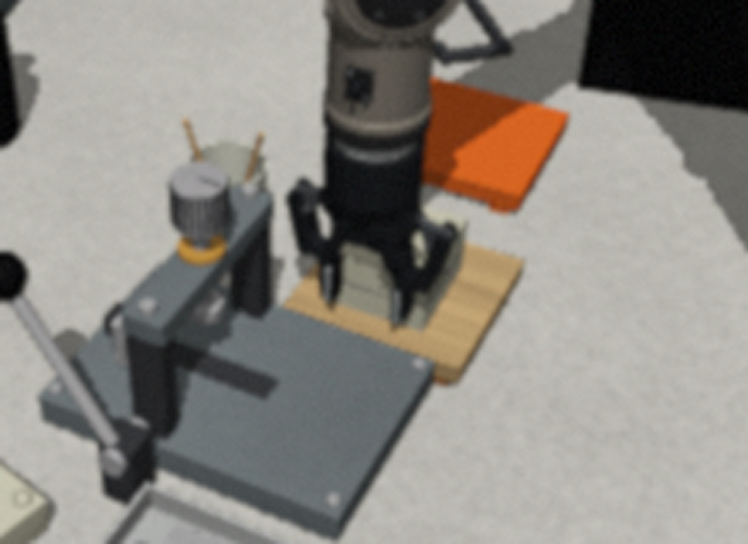

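```bash
python3 -m handwheel '[[[-8,0,0],[0,0,0],-0.2],[[0,0,0],[0,0,0],-0.2],[[20,0,0],[0,0,0],-0.2],[[30,0,-5],[0,0,0],-0.2],[[0,0,-40],[0,0,0],-0.2]]' >/dev/null
python3 -m handwheel '[[[0,0,-45],[0,0,0],-0.2],[[0,0,-45],[0,0,0],-0.2],[[0,0,-45],[0,0,0],-0.2],[[0,0,0],[0,0,0],-0.2],[[0,0,0],[0,0,0],-0.2]]'
python3 - <<'E'
from h import *
a=np.radians(-12.3);M=np.array([[np.cos(a),-np.sin(a)],[np.sin(a),np.cos(a)]])
for c in("wrist","side","top"):
    s=sense();i=capture(c);cv2.imwrite(f"pics/f_{c}.png",i)
    for q,z in(("mould_center",.0565),("lever_ball",.186),("knob_center",.196),("mix_cup",0),("board",0)):
        for r in pinpoint(c,q)[:2]:
            w=at(c,r["pixel"],z);print(c,q,round(r["score"],2),np.round(r["pixel"]),w.round(4),"press",(M.T@(w[:2]-[.5586,.0119])).round(4))
E
python3 mo.py
```

```text
t: 34.4
eef_pos: [0.4536, -0.0266, 0.2464]
tool_rot: [-2.435, -1.98, 0.009]
force: [-1.3, -0.2, -1.4]
gripper_width: 0.0514
wrist mould_center 0.93 [274. 277.] [ 0.431  -0.1252  0.0565] press [-0.0955 -0.1612]
wrist knob_center 0.9 [452. 140.] [0.5554 0.0135 0.196 ] press [-0.0034  0.0009]
wrist mix_cup 0.61 [411. 266.] [ 0.5957 -0.1733  0.    ] press [ 0.0757 -0.173 ]
side mould_center 0.82 [334. 338.] [0.3185 0.2569 0.0565] press [-0.2867  0.1882]
side lever_ball 0.94 [202. 224.] [0.6603 0.1229 0.186 ] press [0.0757 0.1301]
side lever_ball 0.17 [314. 212.] [0.4167 0.0146 0.186 ] press [-0.1392 -0.0276]
side knob_center 0.72 [260. 196.] [0.557  0.0015 0.196 ] press [ 0.0006 -0.0105]
side mix_cup 0.57 [258. 196.] [ 0.6442 -0.2365  0.    ] press [ 0.1365 -0.2245]
side board 0.82 [337. 182.] [ 0.4068 -0.3813  0.    ] press [-0.0645 -0.4165]
side board 0.64 [320. 230.] [ 0.4189 -0.1264  0.    ] press [-0.107  -0.1649]
top lever_ball 0.68 [199. 154.] [0.6661 0.1128 0.186 ] press [0.0835 0.1214]
top mix_cup 0.69 [319. 193.] [ 0.5949 -0.1737  0.    ] press [ 0.075  -0.1736]
top board 0.82 [398. 254.] [ 0.4055 -0.361   0.    ] press [-0.0702 -0.397 ]
t 35.3 pos [ 0.4538 -0.0259  0.2458] yaw 78.3 q [ 0.66  0.2  -0.82  2.02  0.17  1.   -0.45] F [-1.6  0.7 -0.4] w 0.0515
shift [-51.4  -2.8 187.9] turn [-0.42  0.06  0.6 ]
press xy -0.0943 -0.0593
```

View pics/f_wrist.png

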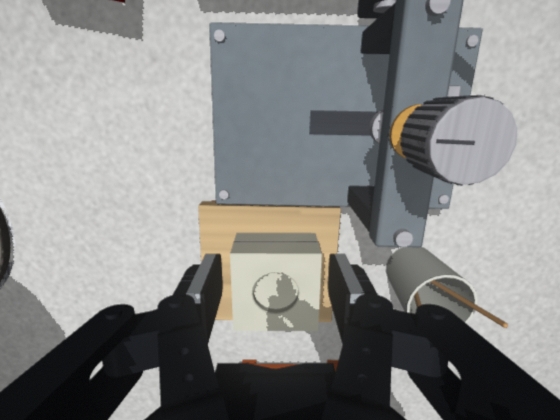

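```bash
python3 -c "
from h import *
print(close_job(),sense()['t'])"
```

```text
the job is handed in; nothing more can be done
the job is handed in; nothing more can be done
```

The job is handed in and the mould is on the plywood board, but my first pull on the lever slipped, and that may have failed the run.

**What I did**
- **Knob:** I unscrewed it in two strokes with one regrip. At the stop the twisting moment rose to about 1.3 N m; before that it was under 0.1 N m.
- **Lever, first attempt:** The jaws slipped off the ball about half-way through the stroke and the lever sprang back to rest by itself. I did not measure how fast. The mould had then moved to about press x = -44 mm, so I can't rule out that it passed 2 rad/s, which would be a failure.
- **Lever, second attempt:** With the ball loosely caged between the jaws, I pulled through to the stop. The arm's pose gave about 0.9 rad, with the mould at about x = -95 mm. I then eased the lever back to rest at about 0.5 rad/s.
- **Mould:** I slid it flat across onto the board with the fingertips against its side, then backed off and raised the arm clear.

**Last checks**
- **Mould on the board:** The wrist camera puts its centre at about press (-96, -161) mm. The board's centre is (-100, -167), so it is about 4 mm and 6 mm off, within the limits.
- **Upright:** The last wrist picture shows it standing flat and square.
- **Lever:** The top and side cameras both show the ball at its rest position.
- **Bystanders:** The cup has not moved by more than a few millimetres. The tray tools and the mould half looked undisturbed in the wrist picture taken just before the slide. I did not check them again afterwards.
- **Camera disagreement:** The side camera reads 4–15 mm off the others, so I relied on the wrist and top views.
- **Time:** The robot's clock was at about 35 s of the 72 s allowed.

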